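Lay out the spare roller and hold the guard open

TASK

Take the spare steel roller off the low timber chocks and lay it on the raised two-post stand, a journal in each V notch, and let go of it. Then lift the self-closing guard of the roller station and hold it open at 45 degrees (within 5) so that the fitter can get at the old roller; finish while still holding the guard there, with the spare still on its stand. Leave the screwdriver, the contactor and the carton where they are.

Things in the scene. Friction and masses are not known exactly. Their poses are not given: they have to be found in the camera images.
- roller: The spare roller, plain steel, about 0.4 kg: a barrel 30 mm in diameter and 150 mm long with a journal 14 mm in diameter and 36 mm long at each end, 222 mm overall, two dark grooves near each end of the barrel. Origin at its centre; its x axis runs along it (both ends are alike). At first it lies level on the timber chocks, its centre 39 mm above the table.
- chocks: Low pale timber cradle, fixed: a slab 130 x 50 x 6 mm with two V chocks 16 mm thick at 50 mm either side of the middle, tops 39 mm above the table. Between them 84 mm of the barrel is free to grasp. Origin under its centre on the table, x along the roller lying in it. It may stand to the left or the right of the stand.
- stand: Raised steel stand, fixed: a dark base plate 240 x 70 x 8 mm with two posts, 12 mm thick and 44 mm wide, centred 90 mm either side of the middle along its x axis. Each post ends in a 90 degree V notch across it (bottom of the V 85 mm, tips 102 mm above the table). Origin under its centre on the table, x from post to post.
- stand_seat (a point): Where the roller's centre comes to lie when both journals are seated in the V notches: midway between the posts, 95 mm above the table. Axes as the stand's (x from post to post, z up). The barrel has 9 mm of play endways between the posts.
- station: The roller station, fixed: a grey steel box 240 (x) x 260 (y) x 120 mm high, covered by the guard, with a motor low at its back. Origin under its centre on the table; its x axis points from the front (handle side, towards the robot) to the hinge side.
- guard (a joint): Opening angle of the guard in rad: 0 is shut (level), 0.785 is 45 degrees, stop at 1.3. A folded aluminium sheet 246 x 276 mm, about 0.5 kg, hinged along its back edge; its front edge swings up and back. Weight and a light spring pull it shut from every angle; lifting it at the handle takes about 3 to 6 N.
- guard_hinge (a point): Middle of the guard's hinge line, 121 mm above the table at the back edge of the station; fixed. The point turns with the guard: its y axis is the hinge line, parallel to the station's y axis.
- guard_handle (a point): Middle of the guard's black bow handle: a round bar 12 mm in diameter and 130 mm long, parallel to the hinge line, on two round legs, its centre line 37 mm off the guard's sheet and 205 mm in front of the hinge line (41 mm above it when shut, so 162 mm above the table). 41 mm of sheet lie in front of the bar. The round bar can turn in a grip. Site axes as the guard's.
- screwdriver: Bystander: screwdriver lying on the table near the front of the station, to be left alone. Origin under its middle.
- contactor: Bystander: black contactor block, 45 x 75 x 85 mm, standing beyond the stand and chocks; leave alone. Origin under its centre.
- carton: Bystander: closed cardboard carton, 70 x 90 x 60 mm, beyond the stand and chocks; leave alone. Origin under its centre.
Mind the look-alikes: they are no part of the job. What is shaped like the stand but green is not meant.

How it is judged:
By the outcome, as a careful person would: the job done as asked, in the order asked, and still so for the second after the job is handed in, while the arm keeps its last pose, push and grip.
It also fails if it takes over 54 s, if anything falls off the work surface, if the arm or the gripper's body presses on something with over 40 N, if the wrist force passes 120 N, or if a joint passes its speed limit or range.

ROBOT

A 6-joint arm with a two-finger parallel gripper is mounted at the origin on the work surface. World frame = base frame: x ahead of the robot, y to its left, z up, the work surface at z = 0. Lengths are in m, angles in rad, forces in N, time in s.
With the tool pointing down it reaches from about 0.3 to 0.775 m from the base axis. Payload 14.6 kg.
Tool frame: the origin (TCP) lies between the finger pads; the fingertips stand 19 mm ahead of it and the grasp point (between the pads) is the TCP; z points along the fingers, x is the direction in which the jaws open and shut, and the axes are right-handed (so a half turn about z gives the same grasp; the last joint's range is limited). The gripper opens to 85 mm and grips with 20 to 120 N. Pads are 22 mm wide; open, the fingers measure 114 mm over their backs; the gripper's body (76 mm by 85 mm) begins 54 mm behind the grasp point. The pads swing forward as they close: fully open they stand 13 mm farther back than shut.
Start: joints at [1.142, 0.3, 1.521, -0, 1.321, -0.067], TCP at [0.195, 0.514, 0.224] pointing down, gripper open.
Joint ranges: [-3.03, 3.03], [-0.79, 2.21], [0.23, 2.52], [-1.04, 4.18], [0, 3.07], [-2.55, 2.55]. Speed limits (rad/s): [2.22, 2.22, 2.57, 3.14, 3.14, 3.14].

INTERFACE

Orientations are given as a unit quaternion [x, y, z, w].
In Python, from rig import ctrl gives the robot as it stands. The module is installed in compiled form; this text tells all that it offers.
- The arm moves only by the tool play_rows, never from a script. Its argument "deltas" is one flat list of numbers, 7 for each row, row after row: the shift along the tool's x, y, z in mm, then the turn, a rotation vector about the tool's x, y, z in rad, then the opening, from 0 (shut) to 1 (fully open). A call has 1 to 12 rows; each row shifts and turns the pose as measured when the row begins, along the tool's axes as they then stand; what a row does not reach is not made up. A row lasts 1/12 s, in which the tool goes at most 41.7 mm and 7.16 degrees, less where a joint would pass 70% of its speed; a pose out of reach is approached as far as the arm can. A call with a gripper value outside its range is refused whole. The fingers move at their own pace and stop on an object; "squeeze" is the grip in N (left out, the last holds). Time passes only in rows, so rows that do not move let the fingers close. It gives the time, the measured TCP pose, the force and the opening at its end, in the units of the state.
- ctrl.observe(): the state, without advancing time (a new reading comes with each control period).
- ctrl.snapshot(name): name is "scene" or "top"; returns a dict with "img" (480x640x3 uint8, red, green, blue), "intrinsics" (3x3 intrinsics, pixels), "eye" and "rotation" of the camera in the world. Camera axes: x right, y down, z forward; pixel columns grow to the right and rows downward; lengths in m; the calibration is good to about 2 mm. A picture is of the moment at which its call begins. There is no depth.
- ctrl.hand_in(): hands the job in, once; it reports no verdict.
The state is a dict: "time_s": time; "joints": joint angles; "dq": joint speeds; "joint_efforts": joint torques, N m; "eef_pos": TCP position; "eef_rot": TCP orientation; "ft_force": force on the tool from outside, world axes, zero at the start; "torque": the same for the moment, N m; "gripper_width": opening from 0.0 (shut) to 1.0 (fully open).
Only numpy, scipy, OpenCV 4.12 (cv2) and the standard library are available. Lean on these libraries where they do the work, as an engineer would, in place of code of your own. Each camera call takes 0.05 s, during which the arm holds its last target. There are 200 camera calls.

## Working session

There is one attempt and no reset: what is moved stays moved. The work goes in short steps, Python scripts to look and compute and a tool call to move; the robot and the scene stay as the last step left them, time stands still between calls to the robot, and variables do not carry over. Pictures are saved under pics/ and viewed, about 8 in all and at most 12, crops included, and the job is handed in when it is done.

Besides the shell and the picture viewer there is one more tool, called after ">>>" in YAML: its name, and indented under it one key for each argument. play_rows: Moves the arm, as the interface text tells. Its arguments: {"type":"object","properties":{"deltas":{"type":"array"},"squeeze":{"type":"number"}},"required":["deltas"]}

```bash
mkdir -p pics; cat > h.py <<'E'
import numpy as np, cv2
from rig import ctrl
from scipy.spatial.transform import Rotation as R
def snap(cam,name,crop=None,scale=1):
    s=ctrl.snapshot(cam); im=s["img"][:,:,::-1]
    np.savez('cal_%s.npz'%cam,K=s["intrinsics"],e=s["eye"],R=s["rotation"])
    if crop: x0,y0,x1,y1=crop; im=im[y0:y1,x0:x1]
    cv2.imwrite('pics/'+name,cv2.resize(im,None,fx=scale,fy=scale,interpolation=cv2.INTER_CUBIC))
    return s
def px(cam,u,v,z):
    c=np.load('cal_%s.npz'%cam); d=c['R']@np.linalg.solve(c['K'],[u,v,1.]); e=c['e']
    return e+d*(z-e[2])/d[2]
def proj(cam,p):
    c=np.load('cal_%s.npz'%cam); q=c['K']@(c['R'].T@(np.array(p)-c['e'])); return q[:2]/q[2]
def st():
    o=ctrl.observe(); print({k:np.round(o[k],3).tolist() for k in ("time_s","joints","eef_pos","eef_rot","ft_force","gripper_width")}); return o
def delta(p,rot):
    "tool-frame shift mm and rotvec to reach p, Rotation"
    o=ctrl.observe(); r=R.from_quat(o["eef_rot"])
    print('mm',np.round(r.inv().apply(np.array(p)-o["eef_pos"])*1e3,1),'rv',np.round((r.inv()*rot).as_rotvec(),3))
E
python3 - <<'E'
from h import *
for c in("scene","top"):
    s=snap(c,c+"1.png"); print(s["intrinsics"],s["eye"],s["rotation"])
o=st(); print(R.from_quat(o["eef_rot"]).as_matrix().round(3))
E
```

```text
[[493.60053417   0.         318.12076057]
 [  0.         493.60053417 241.03717591]
 [  0.           0.           1.        ]] [ 1.23872195 -0.4695522   0.8684488 ] [ 0.8019212   0.42448773 -0.19530719 -0.37227362]
[[476.70162005   0.         315.00837722]
 [  0.         476.70162005 241.5663754 ]
 [  0.           0.           1.        ]] [0.38764077 0.04968231 1.04744853] [-0.70201248  0.70973799 -0.04236494  0.04068996]
{'time_s': 0.1, 'joints': [1.142, 0.3, 1.521, -0.0, 1.321, -0.067], 'eef_pos': [0.195, 0.514, 0.224], 'eef_rot': [0.823, 0.568, -0.0, 0.0], 'ft_force': [-0.102, 0.668, -0.511], 'gripper_width': 0.999}
[[ 0.354  0.935 -0.   ]
 [ 0.935 -0.354 -0.001]
 [-0.001 -0.    -1.   ]]
```

View pics/scene1.png

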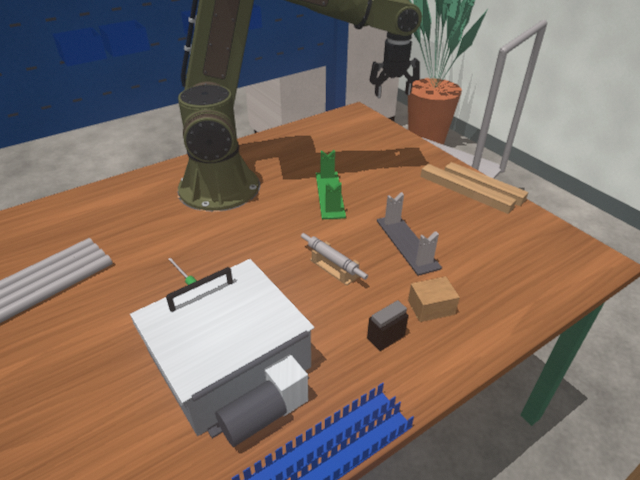

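View pics/top1.png

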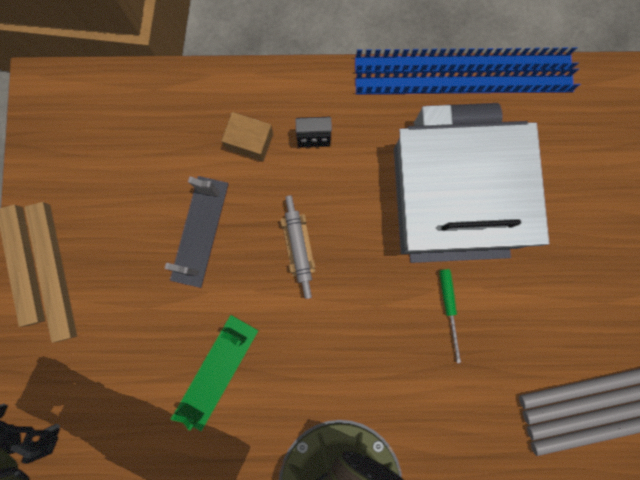

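Both views show the roller left of the station at about (298,246) in top, the grey stand at (200,232), the green decoy at (215,372), and the guard handle at about (481,225).

```bash
sed -i "s/R=s\[\"rotation\"\]/R=R.from_quat(s['rotation']).as_matrix()/" h.py
python3 - <<'E'
from h import *
snap("top","t2.png",(150,165,330,305),4)
snap("top","t3.png",(390,95,555,270),3.4)
snap("scene","s2.png",(290,180,450,300),5)
E
```

```text
(no output)
```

View pics/t2.png

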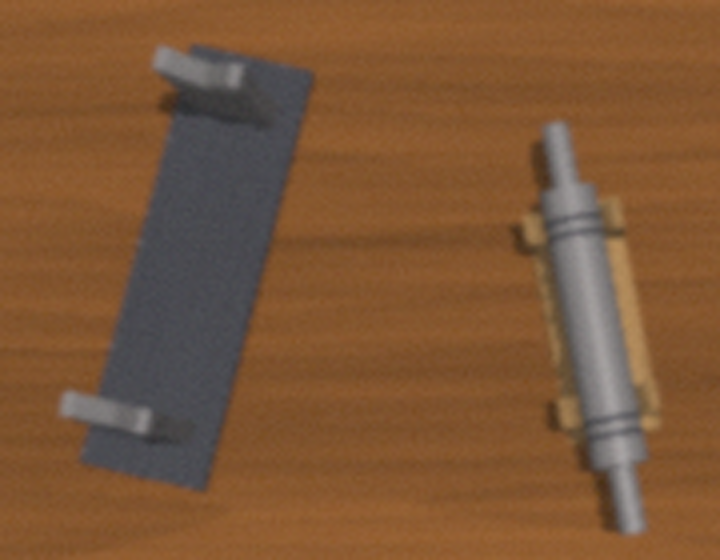

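View pics/s2.png

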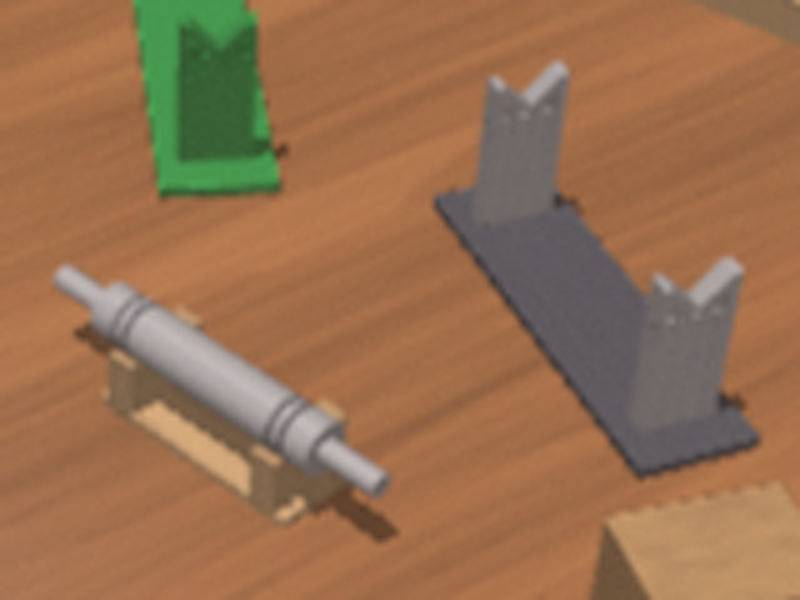

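View pics/t3.png

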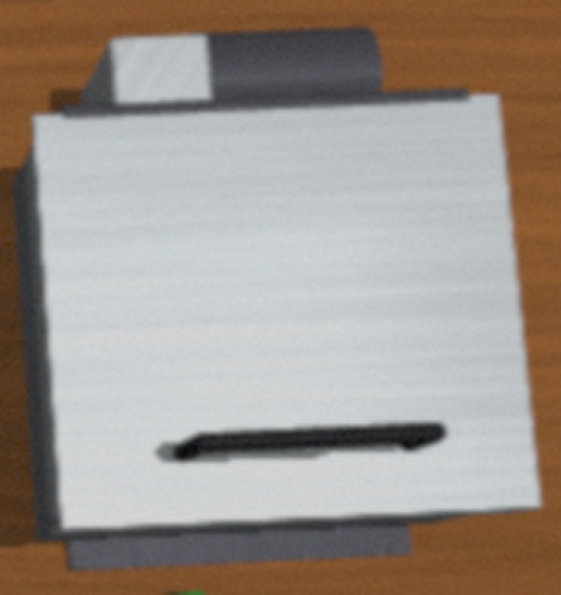

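```bash
cat > m.py <<'E'
from h import *
T=lambda U,V:(150+(U+.5)/4-.5,165+(V+.5)/4-.5)
G=lambda U,V:(390+(U+.5)/3.4-.5,95+(V+.5)/3.4-.5)
S=lambda U,V:(290+(U+.5)/5-.5,180+(V+.5)/5-.5)
def rep(n,a,b):
    d=b-a; print(n,a.round(4),b.round(4),'mid',((a+b)/2).round(4),'len',np.linalg.norm(d).round(4),'yaw',np.degrees(np.arctan2(d[1],d[0])).round(2))
if __name__=='__main__':
    rep('roller',px('top',*T(630,525),.040),px('top',*T(557,129),.040))
    rep('roller sc',px('scene',*S(65,275),.041),px('scene',*S(379,481),.041))
    c=[px('top',*T(*q),.008) for q in((193,46),(313,74),(206,490),(82,459))]
    rep('standL',c[3],c[0]);rep('standR',c[2],c[1]);rep('w',(c[0]+c[3])/2,(c[1]+c[2])/2)
    c=[px('scene',*S(*q),.008) for q in((436,203),(640,470),(758,437))]
    rep('stand sc long',c[0],c[1]);rep('w',c[1],c[2])
    rep('tipsL',px('top',*T(68,405),.1),px('top',*T(163,58),.1));rep('tipsR',px('top',*T(143,422),.1),px('top',*T(237,76),.1))
    rep('tips sc L',px('scene',*S(493,80),.102),px('scene',*S(660,280),.102));rep('tips sc R',px('scene',*S(562,66),.102),px('scene',*S(738,262),.102))
    g=[px('top',*G(*q),.122) for q in((33,116),(498,97),(541,508),(62,529))]
    rep('back',g[0],g[1]);rep('front',g[3],g[2]);rep('side',(g[2]+g[3])/2,(g[0]+g[1])/2)
    rep('handle',px('top',*G(190,444),.165),px('top',*G(442,433),.165))
    rep('handle sc',px('scene',170,302,.162),px('scene',230,274,.162))
E
python3 m.py
```

```text
roller [0.3919 0.0645 0.04  ] [0.604  0.1018 0.04  ] mid [0.498  0.0831 0.04  ] len 0.2153 yaw 9.99
roller sc [0.3888 0.0633 0.041 ] [0.6032 0.1036 0.041 ] mid [0.496  0.0835 0.041 ] len 0.2182 yaw 10.64
standL [0.431  0.3624 0.008 ] [0.6602 0.3062 0.008 ] mid [0.5456 0.3343 0.008 ] len 0.236 yaw -13.78
standR [0.4135 0.2948 0.008 ] [0.6435 0.2391 0.008 ] mid [0.5285 0.267  0.008 ] len 0.2367 yaw -13.6
w [0.5456 0.3343 0.008 ] [0.5285 0.267  0.008 ] mid [0.537  0.3006 0.008 ] len 0.0695 yaw -104.24
stand sc long [0.419  0.2939 0.008 ] [0.645  0.2396 0.008 ] mid [0.532  0.2667 0.008 ] len 0.2324 yaw -13.51
w [0.645  0.2396 0.008 ] [0.6609 0.3059 0.008 ] mid [0.6529 0.2728 0.008 ] len 0.0682 yaw 76.55
tipsL [0.454  0.3424 0.1   ] [0.63   0.2986 0.1   ] mid [0.542  0.3205 0.1   ] len 0.1813 yaw -13.96
tipsR [0.4452 0.3049 0.1   ] [0.6202 0.2609 0.1   ] mid [0.5327 0.2829 0.1   ] len 0.1805 yaw -14.11
tips sc L [0.4421 0.3049 0.102 ] [0.6171 0.2619 0.102 ] mid [0.5296 0.2834 0.102 ] len 0.1802 yaw -13.79
tips sc R [0.453  0.3446 0.102 ] [0.6284 0.3034 0.102 ] mid [0.5407 0.324  0.102 ] len 0.1802 yaw -13.23
back [ 0.7235 -0.1253  0.122 ] [ 0.7323 -0.4014  0.122 ] mid [ 0.7279 -0.2634  0.122 ] len 0.2762 yaw -88.18
front [ 0.4779 -0.1341  0.122 ] [ 0.487  -0.4101  0.122 ] mid [ 0.4825 -0.2721  0.122 ] len 0.2761 yaw -88.1
side [ 0.4825 -0.2721  0.122 ] [ 0.7279 -0.2634  0.122 ] mid [ 0.6052 -0.2677  0.122 ] len 0.2456 yaw 2.05
handle [ 0.52   -0.1977  0.165 ] [ 0.5246 -0.337   0.165 ] mid [ 0.5223 -0.2673  0.165 ] len 0.1393 yaw -88.1
handle sc [ 0.5412 -0.3376  0.162 ] [ 0.5362 -0.2069  0.162 ] mid [ 0.5387 -0.2722  0.162 ] len 0.1308 yaw 92.2
```

>>> play_rows:
  deltas: [0,0,0,0,0,-0.108,1,0,0,0,0,0,-0.108,1,0,0,0,0,0,-0.108,1,0,0,0,0,0,-0.108,1,0,0,0,0,0,-0.108,1,-35,16,0,0,0,0,1,-35,16,0,0,0,0,1,-35,16,0,0,0,0,1,-35,16,0,0,0,0,1,-35,16,0,0,0,0,1,-35,16,0,0,0,0,1,0,0,0,0,0,0,1]
  squeeze: 60

```text
time_s: 1.25
eef_pos: [0.3344, 0.3208, 0.2219]
eef_rot: [0.628, 0.778, -0.002, 0.0]
ft_force: [-0.6, 0.3, -0.2]
gripper_width: 1.001
```

```bash
cat >> h.py <<'E'
def down(yaw):
    a=np.radians(yaw); x=np.array([np.cos(a),np.sin(a),0]); z=np.array([0,0,-1.]); return R.from_matrix(np.c_[x,np.cross(z,x),z])
E
python3 -c "
from h import *
st(); delta([.497,.0833,.12],down(100.3))"
```

```text
{'time_s': 1.25, 'joints': [0.686, 0.109, 1.756, -0.001, 1.279, -1.096], 'eef_pos': [0.334, 0.321, 0.222], 'eef_rot': [0.628, 0.778, -0.002, 0.0], 'ft_force': [-0.645, 0.262, -0.201], 'gripper_width': 1.001}
mm [-266.1  109.1  102.4] rv [-0.002  0.003  0.032]
```

>>> play_rows:
  deltas: [-35,14,13,0,0,0.03,1,-35,14,13,0,0,0,1,-35,14,13,0,0,0,1,-35,14,13,0,0,0,1,-35,14,13,0,0,0,1,-35,14,13,0,0,0,1,-35,14,13,0,0,0,1,-21,10,10,0,0,0,1,0,0,0,0,0,0,1]

```text
time_s: 2.0
eef_pos: [0.4944, 0.0701, 0.1191]
eef_rot: [0.64, 0.768, 0.001, 0.001]
ft_force: [-0.7, -0.2, -0.5]
gripper_width: 1.001
```

```bash
python3 -c "
from h import *
st(); delta([.497,.0833,.041],down(100.3))
snap('scene','s3.png',(230,100,470,300),3)
snap('top','t4.png',(150,165,330,305),4)"
```

```text
{'time_s': 2.0, 'joints': [0.067, 0.304, 1.778, 0.001, 1.056, -1.685], 'eef_pos': [0.494, 0.07, 0.119], 'eef_rot': [0.64, 0.768, 0.001, 0.001], 'ft_force': [-0.691, -0.224, -0.493], 'gripper_width': 1.001}
mm [12.4  4.6 78.1] rv [ 0.003 -0.001  0.001]
```

View pics/s3.png

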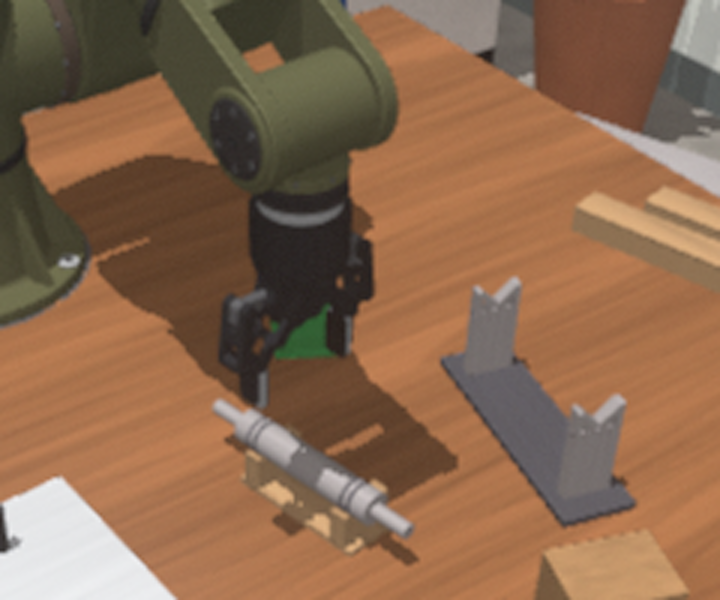

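The gripper is above the roller (at about (305,460) in this crop), jaws across it and aligned. Next I correct the offset and descend.

>>> play_rows:
  deltas: [12,4.5,10,0,0,0,1,0,0,15,0,0,0,1,0,0,15,0,0,0,1,0,0,15,0,0,0,1,0,0,0,0,0,0,1]

```text
time_s: 2.52
eef_pos: [0.4953, 0.0919, 0.0674]
eef_rot: [0.638, 0.77, 0.004, 0.003]
ft_force: [-0.4, -0.2, -0.6]
gripper_width: 1.001
```

```bash
python3 -c "
from h import *
st(); delta([.497,.0833,.041],down(100.3))"
```

```text
{'time_s': 2.517, 'joints': [0.11, 0.388, 1.806, 0.003, 0.937, -1.65], 'eef_pos': [0.495, 0.092, 0.067], 'eef_rot': [0.638, 0.77, 0.004, 0.003], 'ft_force': [-0.427, -0.15, -0.588], 'gripper_width': 1.001}
mm [-8.8 -0.2 26.4] rv [ 0.01  -0.001  0.008]
```

>>> play_rows:
  deltas: [-4,0,6,0.01,0,0.008,1,-2,0,8,0,0,0,1,0,0,5,0,0,0,1,0,0,0,0,0,0,1,0,0,0,0,0,0,1]

```text
time_s: 2.93
eef_pos: [0.4969, 0.0881, 0.05]
eef_rot: [0.64, 0.768, 0.001, 0.0]
ft_force: [-0.5, -1.4, 1.3]
gripper_width: 0.998
```

```bash
python3 -c "
from h import *
st(); delta([.497,.0833,.041],down(100.3))"
```

```text
{'time_s': 2.933, 'joints': [0.102, 0.422, 1.807, 0.002, 0.91, -1.652], 'eef_pos': [0.497, 0.088, 0.05], 'eef_rot': [0.64, 0.768, 0.001, 0.0], 'ft_force': [-0.495, -1.399, 1.287], 'gripper_width': 0.998}
mm [-4.8 -0.8  9. ] rv [ 0.003 -0.001  0.002]
```

>>> play_rows:
  deltas: [-4,0,5,0,0,0,1,-2,0,4,0,0,0,1,0,0,0,0,0,0,1,0,0,0,0,0,0,0.6,0,0,0,0,0,0,0.45,0,0,0,0,0,0,0.3,0,0,0,0,0,0,0.2,0,0,0,0,0,0,0.2]
  squeeze: 50

```text
time_s: 3.6
eef_pos: [0.4988, 0.0814, 0.0412]
eef_rot: [0.64, 0.768, 0.002, 0.001]
ft_force: [-3.0, 10.2, 8.9]
gripper_width: 0.302
```

>>> play_rows:
  deltas: [0,0,0,0,0,0,0,0,0,0,0,0,0,0,0,0,0,0,0,0,0,0,0,0,0,0,0,0]
  squeeze: 60

```text
time_s: 3.93
eef_pos: [0.5028, 0.0849, 0.0487]
eef_rot: [0.64, 0.768, 0.008, 0.004]
ft_force: [-1.1, -0.1, 0.3]
gripper_width: -0.0
```

```bash
python3 -c "
from h import *
st()"
```

```text
{'time_s': 3.933, 'joints': [0.092, 0.427, 1.803, 0.008, 0.895, -1.665], 'eef_pos': [0.503, 0.085, 0.049], 'eef_rot': [0.64, 0.768, 0.008, 0.004], 'ft_force': [-1.079, -0.126, 0.255], 'gripper_width': -0.0}
```

```bash
python3 -c "
from h import *
snap('scene','s4.png',(230,140,470,300),3.3)"
```

```text
(no output)
```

View pics/s4.png

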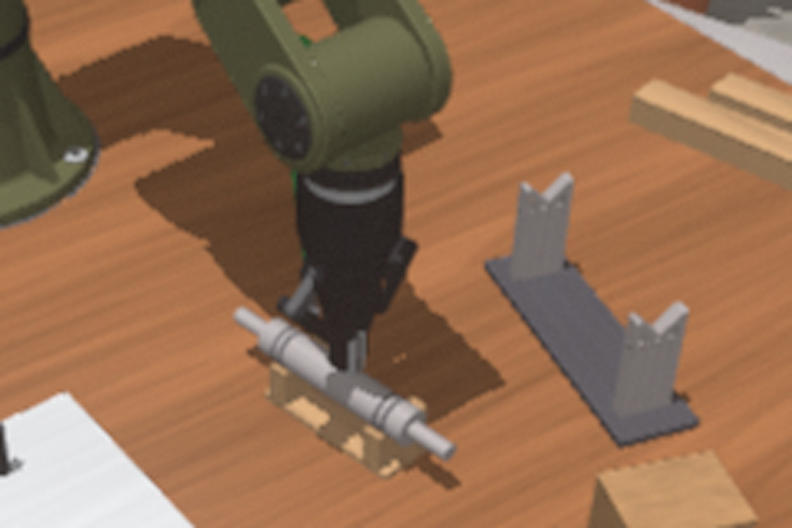

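```bash
python3 -c "
from h import *
F=lambda p:((proj('scene',p)-[230,140])*3.3).round()
for p in([.503,.085,.03],[.503,.085,.049],[.497,.0833,.039],[.497,.0833,.054]): print(p,F(p))
for a,b in(((245,319),(445,450)),):
  P=[px('scene',230+u/3.3,140+v/3.3,.041) for u,v in(a,b)]; print(P,sum(P)/2)
s=snap('top','t5.png',(235,165,355,305),4.2)"
```

```text
[0.503, 0.085, 0.03] [345. 392.]
[0.503, 0.085, 0.049] [346. 373.]
[0.497, 0.0833, 0.039] [339. 380.]
[0.497, 0.0833, 0.054] [339. 365.]
[array([0.39832394, 0.06224702, 0.041     ]), array([0.6039728, 0.1013112, 0.041    ])] [0.50114837 0.08177911 0.041     ]
```

View pics/t5.png

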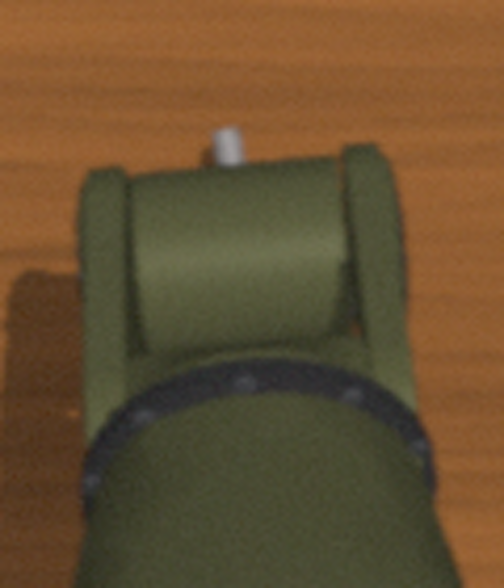

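>>> play_rows:
  deltas: [0,0,-15,0,0,0,0,0,0,-15,0,0,0,0,0,0,-15,0,0,0,0,0,0,-5,0,0,0,0,0,0,0,0,0,0,0,0,0,0,0,0,0,0]

```text
time_s: 4.53
eef_pos: [0.4996, 0.0838, 0.0964]
eef_rot: [0.64, 0.768, 0.005, 0.001]
ft_force: [-0.2, 0.1, 0.6]
gripper_width: -0.003
```

```bash
python3 -c "
from h import *
o=st()
snap('scene','s5.png',(285,170,405,290),5)
r=R.from_quat(o['eef_rot']);F=lambda p:((proj('scene',p)-[285,170])*5).round()
for d in(-.02,0,.019): print(d,F(o['eef_pos']+r.apply([0,0,d])))
print(F([.497,.0833,.039]),F([.497,.0833,.054]))"
```

```text
{'time_s': 4.533, 'joints': [0.091, 0.349, 1.78, 0.007, 1.005, -1.665], 'eef_pos': [0.5, 0.084, 0.096], 'eef_rot': [0.64, 0.768, 0.005, 0.001], 'ft_force': [-0.178, 0.129, 0.576], 'gripper_width': -0.003}
-0.02 [246. 308.]
0 [245. 340.]
0.019 [244. 370.]
[238. 425.] [239. 403.]
```

View pics/s5.png

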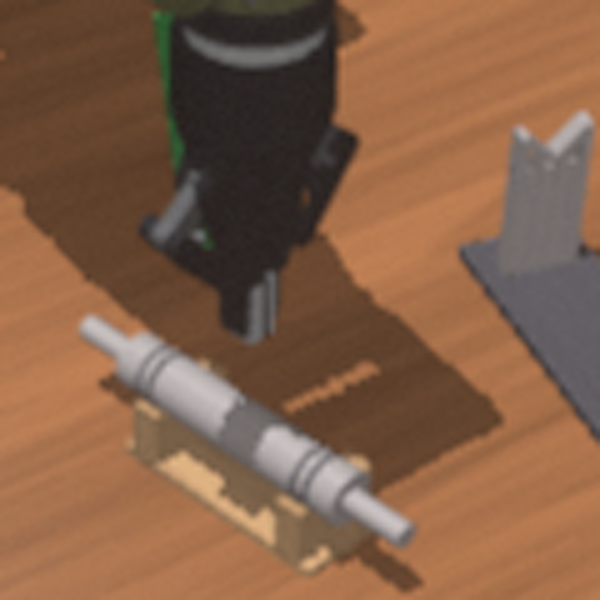

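```bash
python3 -c "
from h import *
r=R.from_quat([.823,.568,0,0]);p=np.array([.195,.514,.224])
for d in(-.013,0,.006,.019):
  for s in(-1,1):
    q=p+r.apply([s*.0425,0,d]); print(d,s,'scene',proj('scene',q).round(1),'top',proj('top',q).round(1))
a=cv2.imread('pics/scene1.png')[50:110,350:430]; b=cv2.imread('pics/top1.png')[395:475,0:80]
cv2.imwrite('pics/cmp.png',np.hstack([cv2.resize(a,(480,360)),cv2.resize(b,(320,360))[:, :]]))
"
```

```text
-0.013 -1 scene [378.6  98.7] top [ 55.8 428.7]
-0.013 1 scene [405.3  96. ] top [  8.3 410.2]
0 -1 scene [378.3 102.8] top [ 60.  426.6]
0 1 scene [404.8 100. ] top [ 13.3 408.4]
0.006 -1 scene [378.1 104.7] top [ 61.9 425.6]
0.006 1 scene [404.5 101.9] top [ 15.5 407.5]
0.019 -1 scene [377.8 108.7] top [ 66.  423.6]
0.019 1 scene [404.  105.9] top [ 20.2 405.8]
```

View pics/cmp.png

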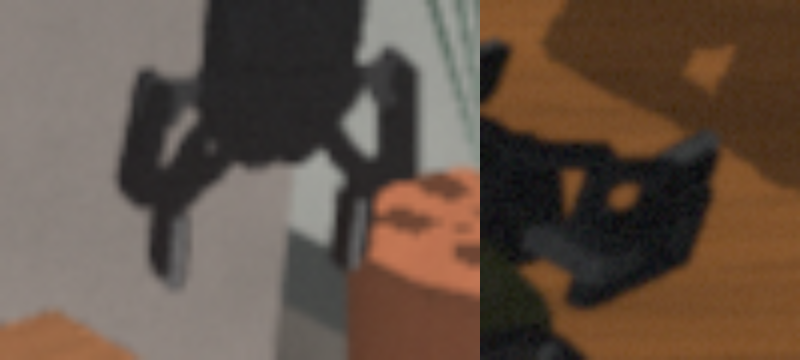

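I expected the fingertips 19 mm ahead of the TCP, but the pictures put them at about the TCP itself. In s5 the tip is at (248,340), where the TCP projects to (245,340), so the first grasp closed too high and slipped off. I'll reopen and grasp about 18 mm lower, watching the force.

>>> play_rows:
  deltas: [0,0,0,0,0,0,1,0,0,0,0,0,0,1,0,0,0,0,0,0,1,0,0,0,0,0,0,1,0,0,0,0,0,0,1,0,0,10,0,0,0,1,0,0,12,0,0,0,1,0,0,12,0,0,0,1,0,0,8,0,0,0,1,0,0,4,0,0,0,1,0,0,0,0,0,0,1,0,0,0,0,0,0,1]

```text
time_s: 5.58
eef_pos: [0.498, 0.0839, 0.0423]
eef_rot: [0.64, 0.768, 0.003, -0.001]
ft_force: [0.7, 1.2, 0.3]
gripper_width: 1.004
```

```bash
python3 -c "
from h import *
st(); delta([.4985,.083,.022],down(100.3))"
```

```text
{'time_s': 5.583, 'joints': [0.092, 0.436, 1.81, 0.007, 0.894, -1.665], 'eef_pos': [0.498, 0.084, 0.042], 'eef_rot': [0.64, 0.768, 0.003, -0.001], 'ft_force': [0.696, 1.237, 0.329], 'gripper_width': 1.004}
mm [-1.1  0.3 20.3] rv [ 0.003 -0.005  0.002]
```

>>> play_rows:
  deltas: [-0.5,0,6,0,-0.005,0,1,0,0,6,0,0,0,1,0,0,4,0,0,0,1,0,0,1,0,0,0,1,0,0,0,0,0,0,1,0,0,0,0,0,0,1]

```text
time_s: 6.08
eef_pos: [0.4988, 0.0835, 0.0246]
eef_rot: [0.64, 0.768, 0.002, 0.002]
ft_force: [-0.4, -0.6, 0.2]
gripper_width: 1.0
```

>>> play_rows:
  deltas: [0,0,0,0,0,0,0.6,0,0,0,0,0,0,0.45,0,0,0,0,0,0,0.4,0,0,0,0,0,0,0.3,0,0,0,0,0,0,0.2,0,0,0,0,0,0,0]
  squeeze: 50

```text
time_s: 6.58
eef_pos: [0.4992, 0.0839, 0.0257]
eef_rot: [0.64, 0.768, 0.002, 0.002]
ft_force: [0.4, -1.2, -1.5]
gripper_width: 0.332
```

>>> play_rows:
  deltas: [0,0,0,0,0,0,0,0,0,0,0,0,0,0]

```text
time_s: 6.75
eef_pos: [0.4992, 0.0839, 0.0257]
eef_rot: [0.64, 0.768, 0.002, 0.002]
ft_force: [0.7, 0.3, -0.2]
gripper_width: 0.329
```

>>> play_rows:
  deltas: [0,0,-6,0,0,0,0,0,0,-15,0,0,0,0,0,0,-20,0,0,0,0,0,0,-25,0,0,0,0,0,0,-25,0,0,0,0,0,0,-20,0,0,0,0,0,0,-8,0,0,0,0,0,0,0,0,0,0,0]
  squeeze: 80

```text
time_s: 7.42
eef_pos: [0.496, 0.0832, 0.149]
eef_rot: [0.64, 0.768, -0.0, -0.001]
ft_force: [-0.2, -0.5, -3.6]
gripper_width: 0.322
```

>>> play_rows:
  deltas: [0,0,0,0,0,0.08,0,0,0,0,0,0,0.1,0,0,0,0,0,0,0.1,0,0,0,0,0,0,0.08,0,0,0,0,0,0,0.03,0,0,0,0,0,0,0,0]

```text
time_s: 7.92
eef_pos: [0.4934, 0.0828, 0.1424]
eef_rot: [0.783, 0.622, -0.004, -0.003]
ft_force: [-0.1, 0.5, -3.7]
gripper_width: 0.321
```

```bash
python3 -c "
from h import *
st(); delta([.5375,.302,.14],down(76.2))"
```

```text
{'time_s': 7.917, 'joints': [0.093, 0.282, 1.747, 0.0, 1.123, -1.25], 'eef_pos': [0.493, 0.083, 0.142], 'eef_rot': [0.783, 0.622, -0.004, -0.003], 'ft_force': [-0.129, 0.479, -3.706], 'gripper_width': 0.321}
mm [223.5  -6.5   1.8] rv [-0.009  0.003  0.013]
```

>>> play_rows:
  deltas: [20,0,-3,-0.009,0,0.013,0,30,-1,-2,0,0,0,0,35,-1,-2,0,0,0,0,35,-1,-1,0,0,0,0,35,-1,-1,0,0,0,0,30,-1,0,0,0,0,0,15,-1,0,0,0,0,0,5,0,0,0,0,0,0,0,0,0,0,0,0,0,0,0,0,0,0,0,0]

```text
time_s: 8.75
eef_pos: [0.5331, 0.2904, 0.138]
eef_rot: [0.784, 0.621, -0.009, -0.001]
ft_force: [-0.8, 0.5, -3.2]
gripper_width: 0.315
```

```bash
python3 -c "
from h import *
st(); delta([.5375,.302,.12],down(76.2))"
```

```text
{'time_s': 8.75, 'joints': [0.439, 0.514, 1.429, -0.001, 1.217, -0.901], 'eef_pos': [0.533, 0.29, 0.138], 'eef_rot': [0.784, 0.621, -0.009, -0.001], 'ft_force': [-0.763, 0.457, -3.161], 'gripper_width': 0.315}
mm [12.5  1.9 17.8] rv [-0.013  0.012  0.01 ]
```

>>> play_rows:
  deltas: [8,1,0,-0.013,0.012,0.01,0,3,0,0,0,0,0,0,0,0,0,0,0,0,0,0,0,0,0,0,0,0]

```text
time_s: 9.08
eef_pos: [0.5371, 0.2984, 0.1374]
eef_rot: [0.788, 0.616, 0.0, 0.0]
ft_force: [0.1, 0.2, -3.7]
gripper_width: 0.319
```

```bash
python3 -c "
from h import *
o=st(); delta([.5375,.302,.12],down(76.2))
snap('scene','s6.png',(330,110,460,280),3.5)
snap('top','t6.png',(150,165,330,305),4)
a=cv2.imread('pics/s6.png');b=cv2.imread('pics/t6.png')[:, :340]
h=max(a.shape[0],b.shape[0]);P=lambda i:cv2.copyMakeBorder(i,0,h-i.shape[0],0,0,0)
cv2.imwrite('pics/c6.png',np.hstack([P(a),P(b)]));print(a.shape,b.shape)"
```

```text
{'time_s': 9.083, 'joints': [0.448, 0.52, 1.421, -0.0, 1.2, -0.879], 'eef_pos': [0.537, 0.298, 0.137], 'eef_rot': [0.788, 0.616, 0.0, 0.0], 'ft_force': [0.112, 0.204, -3.659], 'gripper_width': 0.319}
mm [ 3.6 -0.4 17.4] rv [ 0.    -0.    -0.004]
(595, 455, 3) (560, 340, 3)
```

View pics/c6.png

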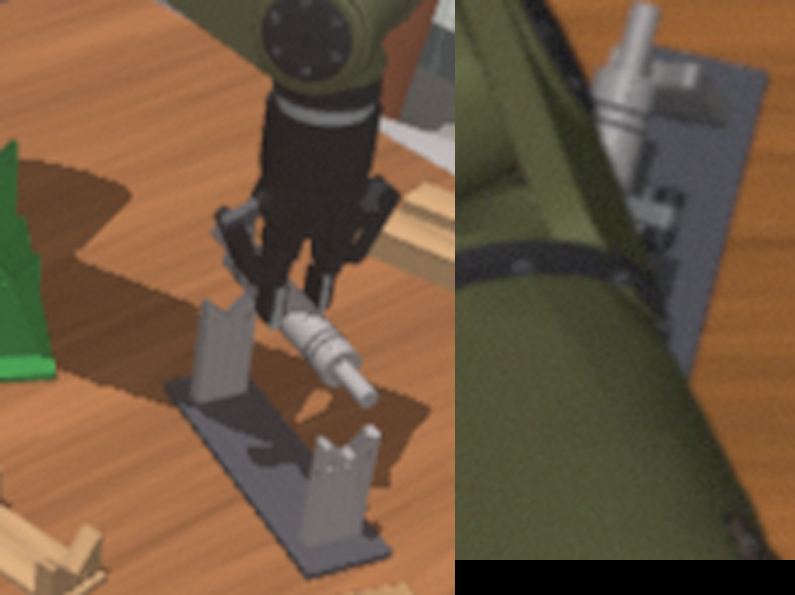

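```bash
python3 -c "
from h import *
from scipy.optimize import least_squares as L
o=[(('scene',330+368/3.5,110+396/3.5),('top',150+190.5/4,165+9/4)),(('scene',330+333/3.5,110+352/3.5),('top',150+168/4,165+118/4))]
for a in o:
  r=L(lambda p:np.r_[tuple(proj(c,p)-[u,v] for c,u,v in a)],[.6,.3,.1]);print(r.x.round(4),r.fun.round(1))
c=np.array([.537,.298,0]);d=np.array([np.cos(np.radians(-13.8)),np.sin(np.radians(-13.8)),0])
for z in(.137,.145,.15): q=c+.111*d+[0,0,z];print(z,(proj('scene',q)-[330,110])*3.5,(proj('top',q)-[150,165])*4)
"
```

```text
[0.6406 0.2723 0.151 ] [-0.4  0.1 -0.3 -0.2]
[0.589  0.2845 0.1496] [-2.   0.5 -1.3 -1. ]
0.137 [366.77139708 416.29761082] [197.98782437   7.65215259]
0.145 [368.62390942 407.02818413] [194.05073569   3.15692366]
0.15 [369.79013437 401.1927376 ] [191.55555237   0.3080114 ]
```

The roller is held level over the stand, with its visible end triangulating to z ≈ 0.151 (about 13 mm above the TCP). I'll lower it into the V notches.

>>> play_rows:
  deltas: [2.5,0,8,0,0,0,0,1,0,10,0,0,0,0,0,0,10,0,0,0,0,0,0,6,0,0,0,0,0,0,0,0,0,0,0,0,0,0,0,0,0,0]

```text
time_s: 9.68
eef_pos: [0.5377, 0.3014, 0.0987]
eef_rot: [0.788, 0.615, -0.001, -0.0]
ft_force: [0.4, 0.5, -2.8]
gripper_width: 0.313
```

```bash
python3 -c "
from h import *
st(); delta([.5375,.302,.082],down(76.2))"
```

```text
{'time_s': 9.683, 'joints': [0.452, 0.568, 1.443, -0.0, 1.131, -0.874], 'eef_pos': [0.538, 0.301, 0.099], 'eef_rot': [0.788, 0.615, -0.001, -0.0], 'ft_force': [0.381, 0.511, -2.848], 'gripper_width': 0.313}
mm [ 0.6 -0.3 16.7] rv [-0.001  0.001 -0.004]
```

>>> play_rows:
  deltas: [0,0,5,0,0,0,0,0,0,4,0,0,0,0,0,0,3,0,0,0,0,0,0,2,0,0,0,0,0,0,0,0,0,0,0,0,0,0,0,0,0,0]

```text
time_s: 10.18
eef_pos: [0.5378, 0.3015, 0.0835]
eef_rot: [0.788, 0.615, -0.0, 0.0]
ft_force: [0.4, 0.2, -3.0]
gripper_width: 0.323
```

>>> play_rows:
  deltas: [0,0,3,0,0,0,0,0,0,0,0,0,0,0,0,0,0,0,0,0,0]

```text
time_s: 10.43
eef_pos: [0.5385, 0.3019, 0.0819]
eef_rot: [0.788, 0.616, 0.001, 0.0]
ft_force: [0.1, -0.7, -2.9]
gripper_width: 0.315
```

>>> play_rows:
  deltas: [0,0,3,0,0,0,0,0,0,1,0,0,0,0,0,0,0,0,0,0,0]

```text
time_s: 10.68
eef_pos: [0.5386, 0.3019, 0.0819]
eef_rot: [0.788, 0.616, 0.002, 0.001]
ft_force: [0.2, -0.5, -3.2]
gripper_width: 0.318
```

>>> play_rows:
  deltas: [0,0,2,0,0,0,0,0,0,1,0,0,0,0,0,0,0,0,0,0,0]

```text
time_s: 10.93
eef_pos: [0.5389, 0.3018, 0.0817]
eef_rot: [0.788, 0.616, 0.002, 0.001]
ft_force: [-0.2, -0.0, -4.0]
gripper_width: 0.325
```

>>> play_rows:
  deltas: [0,0,4,0,0,0,0,0,0,4,0,0,0,0,0,0,0,0,0,0,0]

```text
time_s: 11.18
eef_pos: [0.5394, 0.3019, 0.0823]
eef_rot: [0.788, 0.616, 0.004, 0.001]
ft_force: [-0.2, 0.0, -3.1]
gripper_width: 0.319
```

```bash
python3 -c "
from h import *
o=st();print(o['torque'],o['joint_efforts'])"
```

```text
{'time_s': 11.183, 'joints': [0.452, 0.587, 1.456, -0.001, 1.091, -0.875], 'eef_pos': [0.539, 0.302, 0.082], 'eef_rot': [0.788, 0.616, 0.004, 0.001], 'ft_force': [-0.164, 0.029, -3.083], 'gripper_width': 0.319}
[ 0.00507035 -0.05383311  0.02866028] [ 2.16091191e-01 -7.10237217e+01 -3.49958396e+01  3.51402559e-02
  4.85175122e-01  1.36532629e-02]
```

>>> play_rows:
  deltas: [0,0,2,0,0,0,0,0,0,2,0,0,0,0]

```text
time_s: 11.35
eef_pos: [0.54, 0.3021, 0.0815]
eef_rot: [0.788, 0.616, 0.005, 0.002]
ft_force: [-17.5, -10.4, 31.8]
gripper_width: 0.315
```

>>> play_rows:
  deltas: [0,0,-0.5,0,0,0,0,0,0,0,0,0,0,0,0,0,0,0,0,0,0,0,0,0,0,0,0,0.4,0,0,0,0,0,0,0.5,0,0,0,0,0,0,0.7,0,0,0,0,0,0,1,0,0,0,0,0,0,1,0,0,0,0,0,0,1,0,0,0,0,0,0,1]

```text
time_s: 12.18
eef_pos: [0.5405, 0.3023, 0.0806]
eef_rot: [0.788, 0.616, 0.006, 0.002]
ft_force: [0.8, -0.8, 0.6]
gripper_width: 0.998
```

```bash
python3 -c "
from h import *
st();delta([.537,.302,.19],down(76.2))"
```

```text
{'time_s': 12.183, 'joints': [0.451, 0.59, 1.456, -0.002, 1.084, -0.875], 'eef_pos': [0.541, 0.302, 0.081], 'eef_rot': [0.788, 0.616, 0.006, 0.002], 'ft_force': [0.794, -0.823, 0.627], 'gripper_width': 0.998}
mm [  -0.4   -2.3 -109.4] rv [ 0.01  -0.007 -0.003]
```

>>> play_rows:
  deltas: [0,0,-8,0,0,0,1,0,0,-15,0,0,0,1,0,0,-25,0,0,0,1,0,0,-30,0,0,0,1,0,0,-30,0,0,0,1,0,0,-25,0,0,0.08,1,0,0,-10,0,0,0.11,1,0,0,0,0,0,0.11,1,0,0,0,0,0,0.11,1,0,0,0,0,0,0.11,1,0,0,0,0,0,0.11,1,0,0,0,0,0,0.11,1]

```text
time_s: 13.18
eef_pos: [0.5383, 0.3015, 0.2395]
eef_rot: [0.961, 0.275, 0.009, -0.001]
ft_force: [0.7, 0.2, 0.5]
gripper_width: 0.996
```

>>> play_rows:
  deltas: [0,0,0,0,0,0.11,1,0,0,0,0,0,0.11,1,0,0,0,0,0,0.11,1,0,0,0,0,0,0.11,1,0,0,0,0,0,0.08,1,0,0,0,0,0,0.03,1,0,0,0,0,0,0,1]

```text
time_s: 13.77
eef_pos: [0.5379, 0.3014, 0.2452]
eef_rot: [1.0, -0.014, 0.01, -0.004]
ft_force: [-0.1, -0.2, 0.7]
gripper_width: 0.996
```

```bash
python3 -c "
from h import *
st();delta([.523,-.27,.23],down(1.9))"
```

```text
{'time_s': 13.767, 'joints': [0.452, 0.424, 1.305, -0.001, 1.391, 0.481], 'eef_pos': [0.538, 0.301, 0.245], 'eef_rot': [1.0, -0.014, 0.01, -0.004], 'ft_force': [-0.074, -0.15, 0.749], 'gripper_width': 0.996}
mm [  1.3 571.7  10. ] rv [-0.008 -0.021 -0.062]
```

>>> play_rows:
  deltas: [0,25,0,-0.008,-0.02,-0.06,1,0,38,0,0,0,0,1,0,38,0,0,0,0,1,0,38,0,0,0,0,1,0,38,0,0,0,0,1,0,38,0,0,0,0,1,0,38,0,0,0,0,1,0,38,0,0,0,0,1,0,38,0,0,0,0,1,0,38,0,0,0,0,1,0,25,0,0,0,0,1,0,10,0,0,0,0,1]

```text
time_s: 14.77
eef_pos: [0.5518, -0.1153, 0.2507]
eef_rot: [1.0, 0.03, 0.003, -0.0]
ft_force: [-0.2, 0.1, -0.2]
gripper_width: 1.0
```

```bash
python3 -c "
from h import *
st();delta([.523,-.27,.20],down(1.9))"
```

```text
{'time_s': 14.767, 'joints': [-0.272, 0.308, 1.448, 0.002, 1.38, -0.332], 'eef_pos': [0.552, -0.115, 0.251], 'eef_rot': [1.0, 0.03, 0.003, -0.0], 'ft_force': [-0.154, 0.084, -0.206], 'gripper_width': 1.0}
mm [-38.3 152.7  50.4] rv [-0.    -0.006  0.027]
```

>>> play_rows:
  deltas: [-8,30,0,0,0,0.027,1,-8,35,5,0,0,0,1,-8,35,5,0,0,0,1,-8,30,8,0,0,0,1,-3,12,8,0,0,0,1,0,4,5,0,0,0,1,0,0,0,0,0,0,1,0,0,0,0,0,0,1]

```text
time_s: 15.43
eef_pos: [0.5225, -0.2669, 0.2208]
eef_rot: [1.0, 0.02, 0.005, -0.0]
ft_force: [-0.4, -0.1, 0.1]
gripper_width: 0.999
```

```bash
python3 -c "
from h import *
st();delta([.523,-.27,.148],down(1.9))
s=ctrl.snapshot('scene')['img'][:,:,::-1];t=ctrl.snapshot('top')['img'][:,:,::-1]
z=lambda i,x,y,w,h:cv2.resize(i[y:y+h,x:x+w],(400,300),interpolation=cv2.INTER_CUBIC)
cv2.imwrite('pics/m.png',np.vstack([np.hstack([z(s,365,180,100,75),z(t,145,165,120,90)]),np.hstack([z(s,120,210,160,120),z(t,390,110,200,150)])]))"
```

```text
{'time_s': 15.433, 'joints': [-0.537, 0.38, 1.422, 0.005, 1.332, -0.578], 'eef_pos': [0.523, -0.267, 0.221], 'eef_rot': [1.0, 0.02, 0.005, -0.0], 'ft_force': [-0.425, -0.097, 0.107], 'gripper_width': 0.999}
mm [-0.3  3.1 72.8] rv [-0.    -0.009  0.007]
```

View pics/m.png

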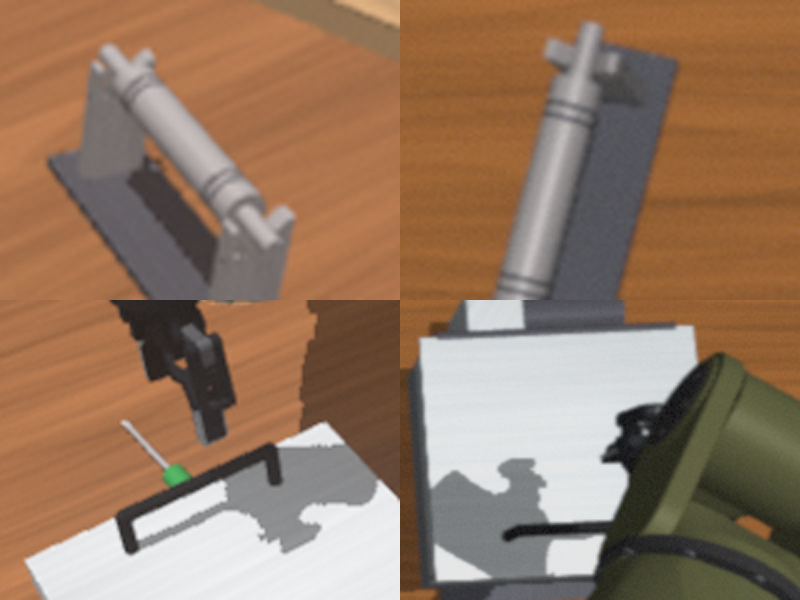

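The picture shows the spare lying in both V notches (top panels) and let go, with the gripper over the bow handle (bar from about (120,515) to (275,450), lower left). Next I descend onto the bar and grip it.

>>> play_rows:
  deltas: [0,2,12,0,-0.009,0.007,1,0,0,15,0,0,0,1,0,0,15,0,0,0,1,0,0,10,0,0,0,1,0,0,4,0,0,0,1,0,0,0,0,0,0,1,0,0,0,0,0,0,1]

```text
time_s: 16.12
eef_pos: [0.5255, -0.2637, 0.1624]
eef_rot: [1.0, 0.02, 0.0, 0.001]
ft_force: [-0.1, -0.1, 0.6]
gripper_width: 1.003
```

```bash
python3 -c "
from h import *
st();delta([.523,-.27,.148],down(1.9))"
```

```text
{'time_s': 16.117, 'joints': [-0.527, 0.438, 1.481, -0.001, 1.221, -0.566], 'eef_pos': [0.526, -0.264, 0.162], 'eef_rot': [1.0, 0.02, 0.0, 0.001], 'ft_force': [-0.123, -0.101, 0.586], 'gripper_width': 1.003}
mm [-2.8  6.1 14.4] rv [ 0.001 -0.001  0.006]
```

>>> play_rows:
  deltas: [-2,4,6,0,0,0,1,0,2,5,0,0,0,1,0,0,3,0,0,0,1,0,0,0,0,0,0,0.6,0,0,0,0,0,0,0.4,0,0,0,0,0,0,0.3,0,0,0,0,0,0,0.2,0,0,0,0,0,0,0.1,0,0,0,0,0,0,0,0,0,0,0,0,0,0]
  squeeze: 40

```text
time_s: 16.95
eef_pos: [0.5219, -0.2712, 0.1491]
eef_rot: [1.0, 0.019, -0.001, 0.001]
ft_force: [-9.7, 1.2, 4.2]
gripper_width: 0.118
```

>>> play_rows:
  deltas: [0,0,0,0,0,0,0,0,0,0,0,0,0,0,0,0,0,0,0,0,0]

```text
time_s: 17.2
eef_pos: [0.5219, -0.2712, 0.1496]
eef_rot: [1.0, 0.019, -0.001, 0.001]
ft_force: [0.0, 0.2, -0.4]
gripper_width: 0.113
```

>>> play_rows:
  deltas: [1,0,-8,0,0,0,0,3,0,-10,0,0,0,0,4,0,-10,0,0,0,0,5,0,-10,0,0,0,0,5,0,-10,0,0,0,0,0,0,0,0,0,0,0,0,0,0,0,0,0,0]
  squeeze: 60

```text
time_s: 17.78
eef_pos: [0.536, -0.2707, 0.1961]
eef_rot: [1.0, 0.019, -0.01, -0.001]
ft_force: [0.2, -3.1, -7.6]
gripper_width: 0.108
```

```bash
cat > g.py <<'E'
from h import *
o=st(); b=o['eef_pos']-np.array([.5219,-.2712,.1496]); a=np.radians(1.9)
X=-.205+b[0]*np.cos(a)+b[1]*np.sin(a); Z=.041+b[2]
print('bar',X,Z,'r',np.hypot(X,Z),'theta',np.degrees(np.arctan2(Z,-X))-11.31)
for t in(15,30,40,45): 
    q=np.radians(t+11.31); print(t,'dx %.1f dup %.1f'%((-.209*np.cos(q)-X)*1e3,(.209*np.sin(q)-Z)*1e3))
delta(o['eef_pos'],down(1.9))
E
python3 g.py
```

```text
{'time_s': 17.783, 'joints': [-0.525, 0.445, 1.39, -0.009, 1.324, -0.56], 'eef_pos': [0.536, -0.271, 0.196], 'eef_rot': [1.0, 0.019, -0.01, -0.001], 'ft_force': [0.17, -3.083, -7.554], 'gripper_width': 0.108}
bar -0.1908526360418795 0.08747634610235058 r 0.20994484945230818 theta 13.314115859840461
15 dx 3.5 dup 5.2
30 dx 33.9 dup 50.5
40 dx 60.2 dup 75.7
45 dx 74.9 dup 86.4
mm [0. 0. 0.] rv [-0.001  0.019  0.005]
```

>>> play_rows:
  deltas: [5,0,-9,0,0,0,0,6,0,-10,0,0,0,0,7,0,-10,0,0,0,0,8,0,-10,0,0,0,0,8,0,-10,0,0,0,0,0,0,0,0,0,0,0]

```text
time_s: 18.28
eef_pos: [0.5631, -0.2696, 0.2421]
eef_rot: [1.0, 0.018, -0.023, -0.004]
ft_force: [0.9, -1.1, -8.3]
gripper_width: 0.103
```

```bash
python3 g.py
```

```text
{'time_s': 18.283, 'joints': [-0.498, 0.483, 1.227, -0.017, 1.475, -0.532], 'eef_pos': [0.563, -0.27, 0.242], 'eef_rot': [1.0, 0.018, -0.023, -0.004], 'ft_force': [0.949, -1.136, -8.328], 'gripper_width': 0.103}
bar -0.16378706202970175 0.13346053935951277 r 0.2112768734491625 theta 27.8645861017758
15 dx -23.6 dup -40.8
30 dx 6.8 dup 4.5
40 dx 33.1 dup 29.7
45 dx 47.9 dup 40.4
mm [0. 0. 0.] rv [-0.008  0.047  0.002]
```

>>> play_rows:
  deltas: [8,0,-8,0,0,0,0,9,0,-9,0,0,0,0,9,0,-9,0,0,0,0,10,0,-8,0,0,0,0,0,0,0,0,0,0,0,0,0,0,0,0,0,0]

```text
time_s: 18.78
eef_pos: [0.594, -0.2686, 0.2745]
eef_rot: [0.999, 0.016, -0.033, -0.006]
ft_force: [-8.0, 1.1, 1.3]
gripper_width: 0.105
```

```bash
python3 g.py
```

```text
{'time_s': 18.783, 'joints': [-0.473, 0.549, 1.058, -0.021, 1.598, -0.505], 'eef_pos': [0.594, -0.269, 0.274], 'eef_rot': [0.999, 0.016, -0.033, -0.006], 'ft_force': [-8.045, 1.084, 1.302], 'gripper_width': 0.105}
bar -0.13289839828071462 0.16589971361477715 r 0.2125669288554655 theta 39.99259475464135
15 dx -54.5 dup -73.3
30 dx -24.1 dup -27.9
40 dx 2.3 dup -2.8
45 dx 17.0 dup 8.0
mm [0. 0. 0.] rv [-0.012  0.066 -0.001]
```

>>> play_rows:
  deltas: [8,0,-4,0,0,0,0,8,0,-4,0,0,0,0,3,0,-1,0,0,0,0,0,0,0,0,0,0,0,0,0,0,0,0,0,0]

```text
time_s: 19.2
eef_pos: [0.6074, -0.2679, 0.2851]
eef_rot: [0.999, 0.016, -0.038, -0.006]
ft_force: [-6.5, 0.8, 0.5]
gripper_width: 0.104
```

```bash
python3 g.py; python3 - <<'E'
from h import *
# guard front edge & handle in images vs model for candidate angles
for c in('scene','top'):
    im=ctrl.snapshot(c)['img']; cv2.imwrite(f'pics/fin_{c}.png',im[:,:,::-1])
    hs=cv2.cvtColor(im,cv2.COLOR_RGB2HSV); g=((hs[...,1]<40)&(hs[...,2]>150)).astype(np.uint8)
    n,l,s,_=cv2.connectedComponentsWithStats(g); i=1+np.argmax(s[1:,4]); ct,_=cv2.findContours((l==i).astype(np.uint8),0,2)
    m=max(ct,key=cv2.contourArea); print(c,s[i],cv2.approxPolyDP(m,5,True)[:,0].tolist())
a=np.radians(1.9);ex=np.array([np.cos(a),np.sin(a),0]);ey=np.array([-np.sin(a),np.cos(a),0]);h=np.array([.728,-.263,.121])
for t in(40,45,50):
    q=np.radians(t);f=-np.cos(q)*ex+np.array([0,0,np.sin(q)])
    print(t,[[proj(c,h+.246*f*k+s*.138*ey).round().tolist() for k in(0,1) for s in(1,-1)] for c in('scene','top')])
E
```

```text
{'time_s': 19.2, 'joints': [-0.462, 0.584, 0.982, -0.024, 1.649, -0.494], 'eef_pos': [0.607, -0.268, 0.285], 'eef_rot': [0.999, 0.016, -0.038, -0.006], 'ft_force': [-6.459, 0.754, 0.506], 'gripper_width': 0.104}
bar -0.11944562833467758 0.1764793809065384 r 0.21310145474262018 theta 44.598882184569874
15 dx -67.9 dup -83.8
30 dx -37.5 dup -38.5
40 dx -11.2 dup -13.3
45 dx 3.5 dup -2.6
mm [0. 0. 0.] rv [-0.014  0.076 -0.002]
scene [  441     0   199   211 25610] [[475, 0], [462, 36], [487, 12], [472, 45], [448, 71], [460, 41], [441, 76], [462, 88], [454, 115], [480, 128], [498, 50], [546, 21], [513, 145], [639, 210], [639, 0]]
top [ 400  124  110   32 2161] [[509, 124], [400, 128], [407, 145], [414, 137], [447, 146], [457, 139], [485, 155], [500, 154]]
40 [[[314.0, 329.0], [181.0, 404.0], [258.0, 216.0], [119.0, 273.0]], [[399.0, 129.0], [536.0, 123.0], [424.0, 206.0], [591.0, 199.0]]]
45 [[[314.0, 329.0], [181.0, 404.0], [261.0, 213.0], [119.0, 271.0]], [[399.0, 129.0], [536.0, 123.0], [425.0, 195.0], [596.0, 188.0]]]
50 [[[314.0, 329.0], [181.0, 404.0], [265.0, 211.0], [120.0, 270.0]], [[399.0, 129.0], [536.0, 123.0], [427.0, 183.0], [600.0, 176.0]]]
```

```bash
python3 - <<'E'
import cv2,numpy as np
im=cv2.imread('pics/fin_top.png')
for u in(432,440,448): print(u,[(v,im[v,u].tolist()) for v in range(170,216,2)])
# stand / roller unchanged vs earlier top view
b=cv2.imread('pics/top1.png')
for n,(x,y,w,h) in dict(carton=(215,105,65,60),contactor=(290,110,48,45),screwdr=(430,262,40,105)).items():
    print(n,cv2.absdiff(im[y:y+h,x:x+w],b[y:y+h,x:x+w]).mean().round(1))
c=im[170:290,160:235];cv2.imwrite('pics/x.png',c)
print('journal/roller px',[im[int(v),int(u)].tolist() for u,v in((197,173),(190,205),(183,240),(175,272))])
E
```

```text
432 [(170, [180, 177, 175]), (172, [174, 173, 170]), (174, [177, 175, 170]), (176, [177, 174, 170]), (178, [178, 174, 174]), (180, [179, 177, 173]), (182, [163, 161, 156]), (184, [116, 115, 110]), (186, [114, 111, 110]), (188, [115, 113, 111]), (190, [116, 113, 111]), (192, [116, 116, 110]), (194, [121, 119, 116]), (196, [125, 123, 120]), (198, [123, 121, 118]), (200, [128, 127, 123]), (202, [127, 124, 120]), (204, [129, 127, 124]), (206, [126, 123, 122]), (208, [127, 126, 123]), (210, [126, 122, 121]), (212, [82, 78, 80]), (214, [67, 61, 63])]
440 [(170, [168, 167, 161]), (172, [176, 173, 170]), (174, [179, 176, 171]), (176, [176, 174, 169]), (178, [176, 174, 168]), (180, [179, 178, 172]), (182, [182, 178, 174]), (184, [168, 165, 163]), (186, [127, 124, 122]), (188, [115, 114, 112]), (190, [118, 115, 113]), (192, [119, 116, 115]), (194, [121, 121, 119]), (196, [126, 126, 122]), (198, [127, 124, 121]), (200, [125, 123, 120]), (202, [125, 122, 119]), (204, [127, 125, 121]), (206, [128, 126, 120]), (208, [130, 127, 125]), (210, [121, 117, 115]), (212, [70, 68, 66]), (214, [62, 58, 57])]
448 [(170, [120, 117, 115]), (172, [159, 159, 154]), (174, [178, 177, 172]), (176, [176, 175, 169]), (178, [179, 178, 172]), (180, [178, 176, 171]), (182, [177, 176, 171]), (184, [176, 174, 171]), (186, [170, 165, 162]), (188, [120, 119, 115]), (190, [116, 113, 113]), (192, [118, 116, 114]), (194, [121, 117, 115]), (196, [126, 124, 121]), (198, [127, 126, 124]), (200, [125, 123, 120]), (202, [125, 123, 119]), (204, [127, 124, 121]), (206, [127, 125, 124]), (208, [133, 131, 126]), (210, [119, 117, 114]), (212, [62, 57, 58]), (214, [62, 59, 58])]
carton 20.3
contactor 17.2
screwdr 28.1
journal/roller px [[61, 109, 166], [165, 163, 170], [193, 195, 201], [187, 187, 194]]
```

```bash
python3 - <<'E'
from h import *
im=cv2.imread('pics/fin_top.png').max(2)
a=np.radians(1.9);ex=np.array([np.cos(a),np.sin(a),0]);ey=np.array([-np.sin(a),np.cos(a),0]);h=np.array([.728,-.263,.121])
for t in(38,42,45,48):
    q=np.radians(t+11.31); print(t,[proj('top',h-.209*np.cos(q)*ex+[0,0,.209*np.sin(q)]+s*ey).round(1).tolist() for s in(.065,.055,.045)])
print('   ',list(range(446,492,4)))
for v in range(150,212,2): print(v,im[v,446:492:4])
E
```

```text
38 [[465.6, 173.0], [471.6, 172.7], [477.7, 172.4]]
42 [[466.8, 164.7], [472.9, 164.5], [479.0, 164.2]]
45 [[467.6, 158.3], [473.7, 158.0], [479.9, 157.8]]
48 [[468.3, 151.7], [474.4, 151.4], [480.6, 151.1]]
    [446, 450, 454, 458, 462, 466, 470, 474, 478, 482, 486, 490]
150 [123 118 121 120 119 120 124 174 182 181 183 182]
152 [119 119 120 118 120 120 123 131 174 182 184 186]
154 [120 120 123 122 118 117 120 121 124 155 181 180]
156 [119 120 118 116 118 112 108 101  91  82 112 105]
158 [123 117 121 120 121  50  35  29  38  31  32  33]
160 [122 120 121 125 115  30  33  28  26  33  26  20]
162 [117 118 118 117 113  29  27  30  29  26  36  37]
164 [117 117 117 120 102  25  58  85  90 108 109 109]
166 [116 119 118 115  93  29  86 120 118 118 119 118]
168 [119 118 119 119  82  26  95 120 118 120 118 124]
170 [122 118 121 118  66  35 105 117 120 121 117 119]
172 [167 134 116 117  52  33 112 117 119 121 120 118]
174 [180 177 125 119  40  35 116 119 121 118 117 118]
176 [177 177 167 120  32  36 117 120 118 116 119 121]
178 [177 178 177 146  23  48 147 117 117 119 118 118]
180 [178 180 178 169  47  75 164 121 121 119 119 114]
182 [178 177 178 178 158 161 170 120 120 119 119  93]
184 [174 175 178 175 174 178 167 117 119 119 117  57]
186 [166 176 176 177 174 176 175 116 116 113 108  48]
188 [117 135 165 179 173 179 175 118 119 117  81  46]
190 [115 116 118 153 175 177 177 120 119 118  58  47]
192 [117 119 118 120 134 169 180 124 122 121  49  54]
194 [121 118 126 128 128 128 144 128 126 112  47  48]
196 [125 125 125 126 126 124 124 125 129  88  49  56]
198 [123 124 124 123 126 123 125 122 123  62  50  53]
200 [126 126 124 123 125 123 123 125 118  47  47  58]
202 [127 127 127 127 126 127 129 129 114  45  53  62]
204 [128 126 125 125 124 125 125 126  86  46  54  63]
206 [128 125 126 129 124 128 128 128  57  47  56  65]
208 [130 128 129 128 130 124 127 119  48  51  55  65]
210 [117 112 109 100  94  90  85  73  46  55  59  64]
```

>>> play_rows:
  deltas: [0,0,0,0,0,0,0,0,0,0,0,0,0,0,0,0,0,0,0,0,0,0,0,0,0,0,0,0,0,0,0,0,0,0,0]

```text
time_s: 19.72
eef_pos: [0.6032, -0.268, 0.2821]
eef_rot: [0.999, 0.015, -0.041, -0.008]
ft_force: [-7.6, 0.7, 1.7]
gripper_width: 0.099
```

```bash
python3 g.py|head -2; python3 - <<'E'
import cv2
for c,B in(('top',dict(carton=(218,110,56,52),contactor=(292,112,44,40),screwdr=(435,265,30,100))),('scene',dict(carton=(405,272,58,50),contactor=(362,298,50,54)))):
    a=cv2.imread(f'pics/{c}1.png');f=cv2.imread(f'pics/fin_{c}.png')
    for n,(x,y,w,h) in B.items():
        r=cv2.matchTemplate(f[y-12:y+h+12,x-12:x+w+12],a[y:y+h,x:x+w],cv2.TM_CCOEFF_NORMED);_,m,_,l=cv2.minMaxLoc(r);print(c,n,round(m,3),l[0]-12,l[1]-12)
f=cv2.imread('pics/fin_top.png');m=cv2.imread('pics/m.png')[0:300,400:800];t=cv2.resize(m,(120,90),interpolation=cv2.INTER_AREA)[8:85,30:80]
r=cv2.matchTemplate(f[150:280,150:260],t,cv2.TM_CCOEFF_NORMED);_,s,_,l=cv2.minMaxLoc(r);print('roller',round(s,3),l[0]+150-175,l[1]+150-173)
E
```

```text
{'time_s': 19.717, 'joints': [-0.464, 0.58, 0.996, -0.024, 1.647, -0.496], 'eef_pos': [0.603, -0.268, 0.282], 'eef_rot': [0.999, 0.015, -0.041, -0.008], 'ft_force': [-7.564, 0.656, 1.734], 'gripper_width': 0.099}
bar -0.12364063707072653 0.17351152967895664 r 0.2130569362090485 theta 43.217133408009055
top carton 0.993 0 0
top contactor 0.996 0 0
top screwdr 0.217 12 -11
scene carton 0.999 0 0
scene contactor 0.999 0 0
roller 0.998 0 0
```

>>> play_rows:
  deltas: [6,0,-3,0,0,0,0,5,0,-3,0,0,0,0,2,0,-1,0,0,0,0]

```text
time_s: 19.97
eef_pos: [0.6131, -0.2677, 0.289]
eef_rot: [0.999, 0.015, -0.044, -0.009]
ft_force: [-9.6, 2.3, 2.7]
gripper_width: 0.102
```

```bash
python3 g.py|head -2; python3 -c "
from rig import ctrl
for i in range(12): ctrl.snapshot('top')"; python3 g.py | head -2
```

```text
{'time_s': 19.967, 'joints': [-0.457, 0.606, 0.94, -0.025, 1.682, -0.488], 'eef_pos': [0.613, -0.268, 0.289], 'eef_rot': [0.999, 0.015, -0.044, -0.009], 'ft_force': [-9.557, 2.271, 2.742], 'gripper_width': 0.102}
bar -0.11371102840894837 0.1803883100670072 r 0.21323728658621455 theta 46.46397844263011
{'time_s': 20.567, 'joints': [-0.457, 0.606, 0.941, -0.025, 1.681, -0.489], 'eef_pos': [0.613, -0.268, 0.289], 'eef_rot': [0.999, 0.015, -0.044, -0.009], 'ft_force': [-9.911, 1.528, 5.48], 'gripper_width': 0.101}
bar -0.11402617471651447 0.18016275611706975 r 0.21321488506241734 theta 46.36001547179304
```

```bash
python3 - <<'E'
from h import *
im=ctrl.snapshot('top')['img'].max(2); print(im[146:170,474])
E
python3 -c "
from rig import ctrl
ctrl.hand_in(); print(ctrl.observe()['time_s'])"
```

```text
[179 179 167 139 121 114  93  60  30  31  28  19  32  49  88 113 119 117
 118 118 118 115 117 115]
the job is handed in; nothing more can be done
the job is handed in; nothing more can be done
```

The spare roller is on the grey two-post stand and let go, and I handed in at about 20.6 s while still holding the guard open at about 46°.

**Roller:** My first grasp closed too high and slipped off, because the fingertips reach about 19 mm less far than I had assumed. The roller stayed on its chocks, and a second grasp lower down held. Contact showed as it came down into the notches. The picture afterwards showed both journals in the V notches, and a later image match found the roller unmoved.

**Guard:** The last checks put the angle at 46.4° from the arm's position and about 46° from the bar in the top camera. It moved 0.1° over the last 0.6 s of holding. The bar's worked-out radius came out about 4 mm too large (213 mm, not 209), which changes the angle by no more than about 1.5°.

**Other objects:** The carton and contactor matched their starting pictures exactly. The match on the screwdriver failed (score 0.22), probably because the arm, guard or shadow covers it there. The gripper never went down near it, and it looked undisturbed in the last picture I viewed, before the guard was lifted.

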